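# Unlock the cleaning-products box with the one sound key and hold it turned

### The job

Three copies of the key to the red steel box hang on the key rail, but one has a bent blade and one is snapped off short: take the one sound key and work it all the way down into the lock in the box's lid, easing it with a little wiggle where the sticky pins catch and never ramming it, then turn it a quarter turn clockwise to its stop. The lock springs back by itself, so finish while still gripping the key, fully home and held turned, so that I can lift the lid. Leave the two spoilt keys on the rail and everything else where it is.

Things in the scene. Friction and masses are not known exactly. Their poses are not given: they have to be found in the camera images.
- sound_key_head (a point): Centre of the sound key's black plastic head: 32 mm wide (x), 10 thick (y), 40 tall (z, up), round top. Its underside, 20 mm below, is the shoulder. Under it the steel blade hangs straight down 40 mm: 11 mm wide (x), 5 thick (y), the last 8 mm tapering to 3 mm width. Alike both ways round (half a turn about z); 30 to 60 g
- sound_key_tip (a point): Tip of the sound key's blade, 60 mm below the centre of its head, same axes
- bent_key_head (a point): Centre of the head of a spoilt key: same head, but its blade is bent 45 degrees sideways half-way down. To be left on the rail
- snapped_key_head (a point): Centre of the head of a spoilt key: same head, but its blade is snapped off to a stump of 13 mm. To be left on the rail
- key_rail: Fixed key rail: wooden foot 60 x 310 mm and two flat steel strips along its y axis, 300 mm long, 14 mm apart, tops 80 mm above the counter. The keys stand 90 mm apart along it, heads on the strips (10 mm thickness along the rail), blades hanging free in the gap; they lift straight out. Origin under its centre; z up
- lockbox: Fixed red steel box, 180 mm (x) x 260 mm (y), top of the lid 100 mm above the counter; a steel handle (10 mm high) lies folded on the lid, 78 mm or more from the lock. Origin under its centre, z up; the lock is in the lid near its -x edge, 58 mm from the centre
- keyway (a point): Centre of the keyway's mouth in the lock's brass plug; lock face 104 mm above the counter, 4 above the lid, 30 across. The keyway runs straight down, 12 mm (x) by 6 (y); axes turn with the plug, z up. Sticky pins at its ends catch the blade with its tip some 17, 25 and 34 mm down: each takes 5 to 18 N to pass, less if rocked. Home: shoulder on the face, tip 40 mm below this point
- lock_plug (a joint): Turn of the lock's plug, rad: 0 at rest, growing clockwise seen from above to its stop at 1.57 (a quarter turn). A spring, 0.025 N m at rest and 0.10 at the stop, turns it back as soon as the key is let go
- plate_lower: White ceramic plate, 220 mm across, lower of a stack of two, 20 mm high; bystander
- plate_upper: White ceramic plate, the same, on top of the other; the stack is about 28 mm high; bystander
- cup: Green plastic cup, 76 mm across, 95 mm high, standing; bystander. Origin under its centre
- soap_pump: Clear soap pump bottle with a white capped pump head, 68 mm across, 190 mm high; bystander. Origin under its centre
- ladle: Stainless steel ladle lying on the counter, bowl 86 mm across, 48 mm high, its handle reaching 285 mm along its x axis from the bowl; bystander. Origin under the bowl
Not all that is in view belongs to the job. There is more than one size of the part that bears bent_key_head; the job needs the smaller.

How it is judged (in metres and radians):
On the way, in this order (a step that is already met when the one before it is completed fails the run):
1. the sound key is lifted off the rail in the gripper (distance of sound_key_head from where it was at the start of the episode above 0.06 m and contact force between the fingers and sound_key above 0.5 N), for 0.2 s.
2. the key is fully home in the lock, still unturned (z of sound_key_tip in the frame of keyway below -0.0365 m and horizontal distance between sound_key_tip and keyway below 0.004 m and value of joint lock_plug below 0.35 rad), for 0.1 s.
At the end, for the whole second after the job is handed in: Still gripped by the fingers (over 1 N), the sound key sits fully home in the lock (blade within 3.5 mm of its full depth and 4 mm of the lock's axis) and holds the plug turned to at least 1.35 rad of its quarter turn; the two spoilt keys are still on the rail (value of joint lock_plug above 1.35 rad and z of sound_key_tip in the frame of keyway below -0.0365 m and horizontal distance between sound_key_tip and keyway below 0.004 m and contact force between the fingers and sound_key above 1 N and horizontal distance between each of bent_key_head, snapped_key_head and key_rail below 0.125 m and height (world z) of each of bent_key_head, snapped_key_head above 0.092 m); the arm keeps its last pose, push and grip.
It fails at once if the key was rammed: over 70 N between key and lock (contact force between sound_key and lockbox above 70 N).
It fails at once if a spoilt key was taken or knocked off its place (distance of any of bent_key_head, snapped_key_head from where it was at the start of the episode above 0.02 m).
It fails at once if a bystander was shifted or tipped (distance of any of cup, soap_pump, ladle, plate_lower, plate_upper from where it was at the start of the episode above 0.02 m).
It also fails if it takes over 51 s, if anything falls off the work surface, if the arm or the gripper's body presses on something with over 40 N, if the wrist force passes 120 N, or if a joint passes its speed limit or range.

### The arm

A 6-joint arm with a two-finger parallel gripper is mounted at the origin on the work surface. World frame = base frame: x ahead of the robot, y to its left, z up, the work surface at z = 0. Lengths are in mm, angles in rad, forces in N, time in s.
With the tool pointing down it reaches from about 350 to 875 mm from the base axis. Payload 4.2 kg.
Tool frame: the origin (TCP) lies at the very end of the fingers, on their centre line; the grasp point (between the pads) lies 19 mm behind it; z points along the fingers, y is the line along which they close (so a half turn about z gives the same grasp; the last joint's range is limited). The gripper opens to 85 mm and grips with 20 to 120 N. Pads are 22 mm wide; open, the fingers measure 114 mm over their backs; the gripper's body (76 mm by 85 mm) begins 54 mm behind the grasp point. The pads swing forward as they close: fully open they stand 13 mm farther back than shut.
Start: joints at [-1.01, 0.385, 0.008, 0, -1.194, -0.259], TCP at [185.79, -596.725, 206.112] pointing down, gripper open.
Joint ranges: [-3.14, 3.14], [-1.21, 2.06], [-1.07, 1.41], [-3.16, 2.05], [-2.99, -0.16], [-3.1, 3.1]. Speed limits (rad/s): [2.79, 2.79, 3.14, 3.14, 3.14, 3.14].

### API

Orientations are given as a unit quaternion [x, y, z, w].
In Python, from bench import arm, optics gives the robot as it stands. The module is installed in compiled form; this text tells all that it offers.
- The arm moves only by the tool step_arm, never from a script. Its argument "motion" is a list of rows, each an object with "dr": the turn, a rotation vector about the tool's x, y, z in units of 8 degrees (1.0 is 8 degrees), a list of three; "slide": the shift along the tool's x, y, z in mm, a list of three; "jaw": the finger opening in mm, from 0 to 85.4. A call has exactly 8 rows; each row is the pose to reach, as a shift and turn from the pose commanded when the call began, along the tool's axes at that moment; what a row does not reach only later rows make up. A row lasts 1/8 s, in which the tool goes at most 62.5 mm and 10.7 degrees, less where a joint would pass 70% of its speed; a pose out of reach is approached as far as the arm can. A call with a gripper value outside its range is refused whole. The fingers move at their own pace and stop on an object; the grip force is fixed at half the most. Time passes only in rows, so rows that repeat a pose let the fingers close, or fill a call up. It gives the time, the measured TCP pose, the force, the opening and the grip force at its end, in the units of the state.
- arm.read_state(): the state, without advancing time (a new reading comes with each control period).
- optics.get_image(name): name is "scene" or "top" or "wrist"; returns the picture (480x640x3 uint8, blue, green, red); there is no depth.
- optics.camera_info(name): a dict with "camera_matrix" (3x3 intrinsics, pixels), "view" (4x4, takes a point from world to camera coordinates); the wrist camera has in their place "T_tool_cam" (4x4, takes a point from camera to tool coordinates, whose origin is the TCP and whose axes are the flange's). Camera axes: x right, y up, looking along -z (the intrinsics and any distortion apply to the point x, -y, -z); pixel columns grow to the right and rows downward; lengths in mm; the calibration is good to about 2 mm. A picture is of the moment at which its call begins: read the wrist's pose just before it. camera_info takes no time and is no camera call.
- arm.job_done(): hands the job in; it is judged then, once.
The state is a dict: "clock": time; "joints": joint angles; "joint_vel": joint speeds; "joint_efforts": joint torques, N m; "position": TCP position; "ee_rot": TCP orientation; "contact_force": force on the tool from outside, world axes, zero at the start; "wrist_torque": the same for the moment, N m; "gripper_width": finger opening in mm; "grasp_force": force on a finger pad.
Only numpy, scipy, OpenCV 4.12 (cv2) and the standard library are available. Lean on these libraries where they do the work, as an engineer would, in place of code of your own. Each camera call takes 0.05 s, during which the arm holds its last target. There are 200 camera calls.

## Working session

There is one attempt and no reset: what is moved stays moved. The work goes in short steps, Python scripts to look and compute and a tool call to move; the robot and the scene stay as the last step left them, time stands still between calls to the robot, and variables do not carry over. Pictures are saved under pics/ and viewed, at most 10 in all, crops included, and the job is handed in when it is done.

Besides the shell and the picture viewer there is one more tool, called after "Call:" by a JSON object that holds its "api" and its "payload", one argument or row to a line. step_arm: Moves the arm, as the interface text tells. Its arguments: {"type":"object","properties":{"motion":{"type":"array","items":{"type":"object","properties":{"dr":{"type":"array","items":{"type":"number"}},"slide":{"type":"array","items":{"type":"number"}},"jaw":{"type":"number"}}}}},"required":["motion"]}

```bash
mkdir -p pics; python3 - <<'E'
from bench import arm, optics
import cv2, numpy as np
np.set_printoptions(precision=4,suppress=True)
s=arm.read_state(); print(s)
for n in("scene","top"):
    cv2.imwrite(f"pics/{n}0.png",optics.get_image(n)); print(n,optics.camera_info(n))
print(optics.camera_info("wrist"))
E
```

```text
{'clock': 0.0, 'joints': array([-1.0104,  0.3856,  0.0066, -0.0005, -1.194 , -0.2586]), 'joint_vel': array([ 0.0001,  0.0001,  0.0005, -0.0006, -0.0011, -0.0005]), 'joint_efforts': array([  0.0009, -39.2287,  18.8403,   4.1859,  -0.0047,  -0.    ]), 'position': array([ 185.5937, -596.1252,  204.9985]), 'ee_rot': array([-0.1502,  0.9887,  0.0011, -0.0002]), 'contact_force': array([-0.3417,  0.1094, -0.0998]), 'wrist_torque': array([0.0207, 0.0226, 0.0086]), 'grasp_force': 0.0, 'gripper_width': 85.37111532755044}
scene {'camera_matrix': array([[533.4288,   0.    , 326.7427],
       [  0.    , 533.4288, 250.5689],
       [  0.    ,   0.    ,   1.    ]]), 'view': array([[   -0.6317,     0.7752,     0.0057,   352.8089],
       [   -0.4811,    -0.3977,     0.7813,   173.7034],
       [    0.6079,     0.4908,     0.6242, -1435.8081],
       [    0.    ,     0.    ,     0.    ,     1.    ]])}
top {'camera_matrix': array([[616.6346,   0.    , 308.9293],
       [  0.    , 616.6346, 248.1381],
       [  0.    ,   0.    ,   1.    ]]), 'view': array([[    0.0133,    -0.9997,     0.0203,   -51.2895],
       [    0.998 ,     0.0145,     0.0622,  -526.8731],
       [   -0.0625,     0.0194,     0.9979, -1473.5957],
       [    0.    ,     0.    ,     0.    ,     1.    ]])}
{'camera_matrix': array([[337.5616,   0.    , 321.0381],
       [  0.    , 337.5616, 244.1866],
       [  0.    ,   0.    ,   1.    ]]), 'T_tool_cam': array([[  -0.0004,    0.9514,    0.3079,   79.1801],
       [   1.    ,    0.0005,   -0.0001,   -0.3231],
       [  -0.0002,    0.3079,   -0.9514, -167.6544],
       [   0.    ,    0.    ,    0.    ,    1.    ]])}
```

View pics/scene0.png

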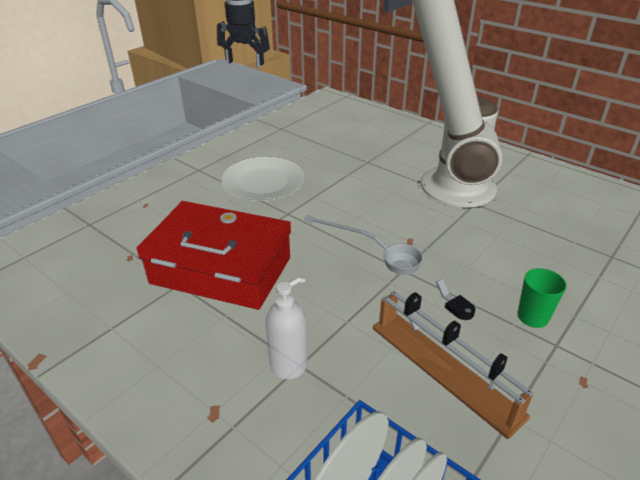

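View pics/top0.png

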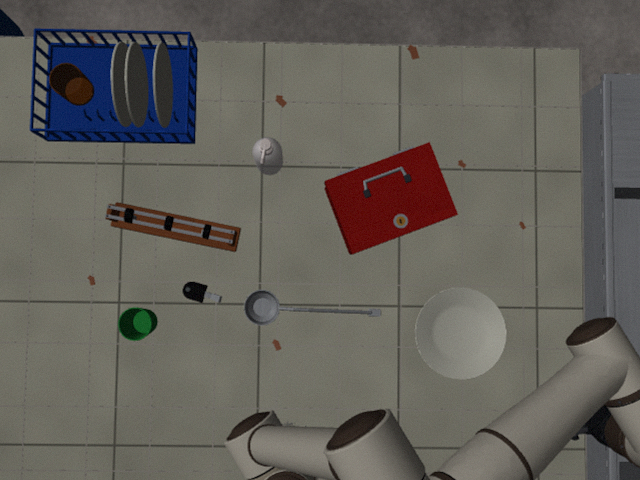

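Scene: the rail has three black heads at (413,304), (451,333) and (497,367), and a larger loose key lies at (455,302). The lock is at (228,217). In the top view the heads are at (129,214), (168,223) and (206,231), and the lock is at (401,221).

```bash
cat > h.py <<'E'
from bench import arm, optics
import cv2, numpy as np
from scipy.spatial.transform import Rotation as R
np.set_printoptions(precision=2,suppress=True)
def cam(n,s=None):
    c=optics.camera_info(n)
    if n!="wrist": return c["camera_matrix"],np.linalg.inv(c["view"])
    T=np.eye(4);T[:3,:3]=R.from_quat(s["ee_rot"]).as_matrix();T[:3,3]=s["position"]
    return c["camera_matrix"],T@c["T_tool_cam"]
def ray(C,px):
    K,T=C; d=np.array([(px[0]-K[0,2])/K[0,0],-(px[1]-K[1,2])/K[1,1],-1])
    return T[:3,3],T[:3,:3]@d
def onz(C,px,z):
    o,d=ray(C,px); return o+d*(z-o[2])/d[2]
def proj(C,p):
    K,T=C; q=np.linalg.inv(T)@np.r_[p,1]; return K[0,0]*q[0]/-q[2]+K[0,2], -K[1,1]*q[1]/-q[2]+K[1,2]
def blobs(m,amin=20):
    n,l,st,c=cv2.connectedComponentsWithStats(m.astype(np.uint8)); return [(c[i],st[i]) for i in range(1,n) if st[i][4]>=amin]
E
python3 - <<'E'
from h import *
t=cv2.imread("pics/top0.png");C=cam("top");S=cam("scene")
m=(t.max(2)<50); m[:190]=0;m[310:]=0;m[:,250:]=0
for c,st in blobs(m): print("dark",c,st,onz(C,c,120))
print("lock",onz(C,(401,221),104))
for p in[(129,214),(168,223),(206,231)]:
    print(proj(S,onz(C,p,120)))
h=t.astype(int); r=(h[...,2]>120)&(h[...,1]<40)
for c,st in blobs(r,500):
    b=cv2.boxPoints(cv2.minAreaRect(np.argwhere(r)[:,::-1].astype(np.float32))); print([onz(C,q,100) for q in b])
o=(h[...,2]>130)&(h[...,0]<70)&(h[...,1]>60)&(h[...,1]<180);o[:,:390]=0;o[:200]=0;o[240:]=0;o[:,415:]=0
for c,st in blobs(o,3): print("gold",c,st,onz(C,c,104))
s=cv2.imread("pics/scene0.png")[270:450,360:560]
cv2.imwrite("pics/crop1.png",cv2.resize(s,None,fx=3.3,fy=3.3,interpolation=cv2.INTER_CUBIC))
E
```

```text
dark [114.86 212.29] [111 209   9   7  42] [595.34 394.54 120.  ]
dark [128.79 215.13] [124 208  12  16 135] [589.4  363.26 120.  ]
dark [168.19 222.88] [164 216  10  15 109] [573.3  274.78 120.  ]
dark [206.27 231.14] [202 224   9  16  93] [555.98 189.14 120.  ]
dark [233.72 238.95] [229 231   8  15  43] [539.3  127.27 120.  ]
dark [194.63 290.97] [183 282  24  21 346] [421.61 211.87 120.  ]
dark [247.4  303.37] [245 297   5  13  35] [395.54  93.79 120.  ]
lock [ 587.38 -252.2   104.  ]
(np.float64(495.82446616437596), np.float64(355.34608272010587))
(np.float64(451.27086002783733), np.float64(322.0949452499604))
(np.float64(412.345788096009), np.float64(293.96293680190524))
```

View pics/crop1.png

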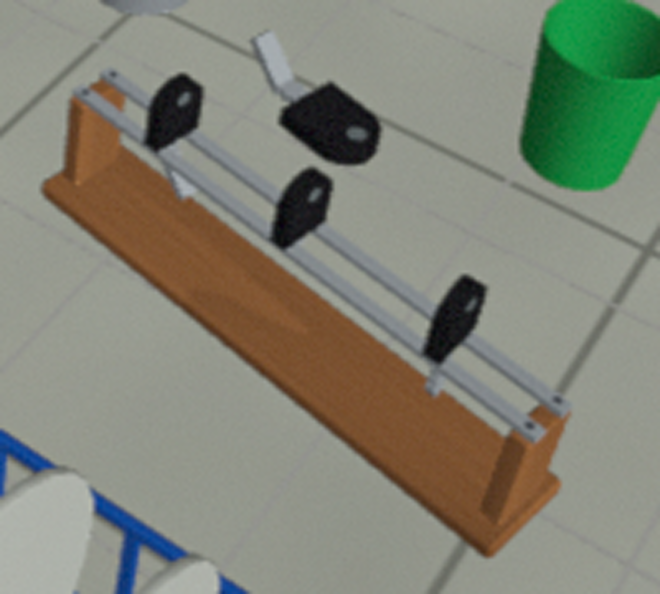

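```bash
python3 - <<'E'
from h import *
S=cam("scene");C=cam("top")
for p in[(128.8,215.1),(168.2,222.9),(206.3,231.1)]:
    P=onz(C,p,112)
    print(P,[tuple(round((a-o)*3.3) for a,o in zip(proj(S,np.r_[P[:2],z]),(360,270))) for z in(120,80,60,40)])
E
```

```text
[590.37 365.43 112.  ] [(455, 282), (438, 337), (430, 363), (422, 389)]
[574.06 276.44 112.  ] [(302, 174), (291, 229), (285, 255), (279, 280)]
[556.77 190.25 112.  ] [(173, 80), (165, 134), (161, 160), (158, 185)]
```

The bent key is at y≈190: its blade ends about 30 crop px off the vertical. The stump is the middle key. The far key at about (590,365), scene pixel (497,367), has a straight blade, so I take it as the sound one. On the way there I'll look at the lock.

Call:
{"api": "step_arm", "payload": {
  "motion": [
    {"slide": [-40, 17, -5], "dr": [0, 0, 0], "jaw": 85},
    {"slide": [-95, 41, -15], "dr": [0, 0, 0], "jaw": 85},
    {"slide": [-150, 65, -25], "dr": [0, 0, 0], "jaw": 85},
    {"slide": [-205, 88, -25], "dr": [0, 0, 0], "jaw": 60},
    {"slide": [-260, 112, -25], "dr": [0, 0, 0], "jaw": 50},
    {"slide": [-315, 136, -25], "dr": [0, 0, 0], "jaw": 50},
    {"slide": [-370, 160, -25], "dr": [0, 0, 0], "jaw": 50},
    {"slide": [-420, 181, -25], "dr": [0, 0, 0], "jaw": 50}
  ]
}}

```text
clock: 1.1
position: [534.2, -297.2, 230.7]
ee_rot: [-0.151, 0.989, 0.0, -0.0]
contact_force: [1.4, -0.9, 0.1]
gripper_width: 50.4
grasp_force: 0.0
```

Call:
{"api": "step_arm", "payload": {
  "motion": [
    {"slide": [-30, 13, 0], "dr": [0, 0, 0], "jaw": 50},
    {"slide": [-55, 24, 0], "dr": [0, 0, 0], "jaw": 50},
    {"slide": [-65, 28, 0], "dr": [0, 0, 0], "jaw": 50},
    {"slide": [-65, 28, 0], "dr": [0, 0, 0], "jaw": 50},
    {"slide": [-65, 28, 0], "dr": [0, 0, 0], "jaw": 50},
    {"slide": [-65, 28, 0], "dr": [0, 0, 0], "jaw": 50},
    {"slide": [-65, 28, 0], "dr": [0, 0, 0], "jaw": 50},
    {"slide": [-65, 28, 0], "dr": [0, 0, 0], "jaw": 50}
  ]
}}

```text
clock: 2.1
position: [586.5, -253.3, 231.2]
ee_rot: [-0.15, 0.989, -0.0, 0.0]
contact_force: [0.3, -0.0, 0.3]
gripper_width: 49.9
grasp_force: 0.0
```

```bash
python3 - <<'E'
from h import *
s=arm.read_state(); im=optics.get_image("wrist"); cv2.imwrite("pics/w1.png",im)
print(s["clock"],s["position"],s["ee_rot"],s["joints"])
p=np.array(proj(cam("wrist",s),[587.4,-252.2,104])).round().astype(int);print(p)
x,y=np.clip(p,[60,45],[580,435]); cv2.imwrite("pics/w1c.png",cv2.resize(im[y-45:y+45,x-60:x+60],None,fx=6,fy=6,interpolation=cv2.INTER_CUBIC)); print(x,y)
E
```

```text
2.1 [ 586.53 -253.27  231.24] [-0.15  0.99 -0.    0.  ] [-0.15  0.39  0.08 -0.   -1.26 -1.11]
[322 228]
322 228
```

View pics/w1c.png

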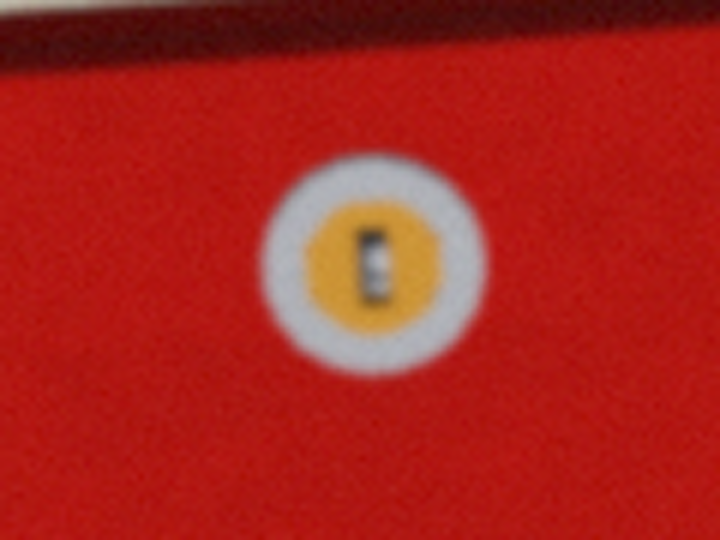

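The close view shows the lock's ring at about (324,227) with a brass plug. The keyway's long side is nearly vertical in the image, about 4° off and square to the lid's edge.

```bash
python3 - <<'E'
from h import *
s=arm.read_state(); C=cam("wrist",s); im=cv2.imread("pics/w1.png").astype(int)
b,g,r=im[...,0],im[...,1],im[...,2]
gold=(r-b>60)&(g>90)
for c,st in blobs(gold,30): print("gold",c,st,onz(C,c,104))
yy,xx=np.mgrid[:480,:640]; near=np.hypot(xx-324.3,yy-227.2)<25
ring=near&(g>80)
ct=max(cv2.findContours(ring.astype(np.uint8),0,1)[0],key=cv2.contourArea)
e=cv2.fitEllipse(ct);print("ring",e,onz(C,e[0],104))
# slot: non-gold pixels inside plug
plug=np.hypot(xx-e[0][0],yy-e[0][1])<10
w=np.clip(60-(r-b),0,60)*plug*(np.hypot(xx-e[0][0],yy-e[0][1])<8.5)
c=[(w*xx).sum()/w.sum(),(w*yy).sum()/w.sum()]
cxx=(w*(xx-c[0])**2).sum();cyy=(w*(yy-c[1])**2).sum();cxy=(w*(xx-c[0])*(yy-c[1])).sum()
a=.5*np.arctan2(2*cxy,cxx-cyy);d=np.array([np.cos(a),np.sin(a)])
A,B=onz(C,np.array(c)-5*d,104),onz(C,np.array(c)+5*d,104)
print("slot",c,np.degrees(a),onz(C,c,104),np.degrees(np.arctan2(*(A-B)[1::-1])))
# lid edges: bright red mask minAreaRect
red=(r>150)&(g<60)&(b<60)
pts=[]
for x in range(150,520,2):
    col=np.where(red[:227,x])[0]
    if len(col): pts.append(onz(C,(x,col.min()),100)[:2])
vx,vy,x0,y0=cv2.fitLine(np.float32(pts),cv2.DIST_HUBER,0,.01,.01).ravel(); print("edge heading",np.degrees(np.arctan2(vy,vx)),len(pts),x0,y0)
E
```

```text
gold [ 48.91 124.94] [ 43 117  13  18 125] [ 570.08 -493.39  104.  ]
gold [323.69 227.09] [313 216  23  23 353] [ 586.02 -251.21  104.  ]
gold [162.04 280.28] [155 274  14  13 107] [ 681.51 -382.39  104.  ]
gold [323.51 362.47] [275 360  98   6 100] [ 724.42 -208.06  104.  ]
gold [441.03 446.68] [439 439   7  15  66] [793.3 -46.2 104. ]
ring ((323.7060546875, 226.75465393066406), (36.249210357666016, 37.2657585144043), 90.93656921386719) [ 585.71 -251.29  104.  ]
slot [np.float64(323.9209568382735), np.float64(226.7093083723349)] 85.1590962957047 [ 585.61 -251.11  104.  ] -157.9184366524886
edge heading -68.679504 144 556.64484 -261.4275
```

Call:
{"api": "step_arm", "payload": {
  "motion": [
    {"slide": [-12, 38, 0], "dr": [0, 0, -1.0], "jaw": 50},
    {"slide": [-29, 92, 0], "dr": [0, 0, -2.2], "jaw": 50},
    {"slide": [-47, 148, 0], "dr": [0, 0, -3.4], "jaw": 50},
    {"slide": [-65, 204, 0], "dr": [0, 0, -4.6], "jaw": 50},
    {"slide": [-83, 260, 0], "dr": [0, 0, -5.8], "jaw": 50},
    {"slide": [-101, 316, 0], "dr": [0, 0, -7.0], "jaw": 50},
    {"slide": [-119, 372, 0], "dr": [0, 0, -8.2], "jaw": 50},
    {"slide": [-136, 428, 0], "dr": [0, 0, -9.5], "jaw": 50}
  ]
}}

```text
clock: 3.15
position: [589.2, 198.1, 231.4]
ee_rot: [0.729, -0.684, 0.0, -0.0]
contact_force: [1.0, -0.1, -0.3]
gripper_width: 49.8
grasp_force: 0.0
```

Call:
{"api": "step_arm", "payload": {
  "motion": [
    {"slide": [-40, -2, 0], "dr": [0, 0, -1.2], "jaw": 50},
    {"slide": [-85, -5, 0], "dr": [0, 0, -2.5], "jaw": 50},
    {"slide": [-125, -8, 10], "dr": [0, 0, -3.8], "jaw": 50},
    {"slide": [-155, -10, 20], "dr": [0, 0, -5.1], "jaw": 50},
    {"slide": [-168, -10, 30], "dr": [0, 0, -6.4], "jaw": 50},
    {"slide": [-168, -10, 30], "dr": [0, 0, -7.7], "jaw": 50},
    {"slide": [-168, -10, 30], "dr": [0, 0, -9.0], "jaw": 50},
    {"slide": [-168, -10, 30], "dr": [0, 0, -9.5], "jaw": 50}
  ]
}}

```text
clock: 4.15
position: [589.7, 364.5, 200.9]
ee_rot: [0.996, -0.092, -0.0, 0.0]
contact_force: [0.1, -0.6, 0.4]
gripper_width: 50.1
grasp_force: 0.0
```

```bash
python3 - <<'E'
from h import *
s=arm.read_state(); im=optics.get_image("wrist"); cv2.imwrite("pics/w2.png",im)
print(s["clock"],s["position"],s["ee_rot"],s["joints"])
C=cam("wrist",s)
for P in([590.4,365.4,120],[574,276.4,120],[556.8,190.3,120]):print(proj(C,P))
E
```

```text
4.15 [589.66 364.49 200.93] [ 1.   -0.09 -0.    0.  ] [ 0.79  0.51  0.19  0.   -1.26  0.6 ]
(np.float64(319.2574903954726), np.float64(241.49361833803323))
(np.float64(436.5268513082626), np.float64(241.28299597524216))
(np.float64(549.9899246083176), np.float64(242.69933725207756))
```

View pics/w2.png

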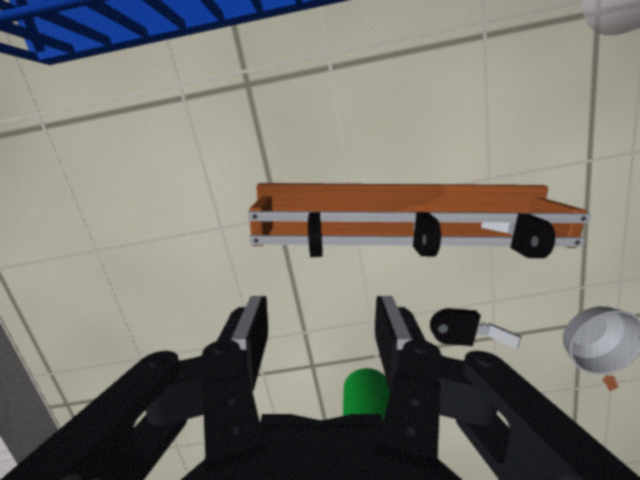

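The wrist view shows the sound key edge-on at (315,234), the stump at (427,234) and the bent key at (533,236), with its blade kicked out to the left. The large loose key is at (460,327). My choice holds; next I refine its position.

```bash
python3 - <<'E'
from h import *
s=arm.read_state(); C=cam("wrist",s); im=cv2.imread("pics/w2.png").astype(int); g=im.max(2)
Rt=R.from_quat(s["ee_rot"]).as_matrix()
m=g<60; m[:205]=0;m[265:]=0;m[:,:295]=0;m[:,335:]=0
for c,st in blobs(m,50):print("head",c,st); 
for y in range(212,258,6): print(y,np.where(m[y])[0][[0,-1]] if m[y].any() else None)
# strips: grey bright lines
sat=im.max(2)-im.min(2); gr=(sat<30)&(g>120)
lines=[]
for lo,hi in((209,224),(233,248)):
    P=[]
    for x in list(range(270,305,2))+list(range(330,408,2))+list(range(445,475,2)):
        r=np.where(gr[lo:hi,x])[0]
        if 4<=len(r)<=11: P.append(onz(C,(x,lo+r.mean()),80)[:2])
    L=cv2.fitLine(np.float32(P),cv2.DIST_HUBER,0,.01,.01).ravel(); lines.append(L); print(len(P),L,np.degrees(np.arctan2(L[1],L[0])))
d=lines[0][:2]; n=np.array([-d[1],d[0]])
print("sep",(lines[1][2:]-lines[0][2:])@n, "mid offset from TCP", ((lines[0][2:]+lines[1][2:])/2-s["position"][:2])@n, n)
print("tool y heading",np.degrees(np.arctan2(Rt[1,1],Rt[0,1])))
for z in(80,100,120): print(z,Rt.T@(onz(C,(315,234),z)-s["position"]))
E
```

```text
head [314.54 233.95] [308 212  14  45 508]
212 [314 318]
218 [309 319]
224 [308 319]
230 [309 320]
236 [309 320]
242 [310 320]
248 [310 321]
254 [311 321]
72 [  0.19   0.98 591.03 311.81] 79.139465
37 [  0.18   0.98 562.72 287.55] 79.49657
sep 23.226711 mid offset from TCP 0.37967661613444537 [-0.98  0.19]
tool y heading -100.48346382004966
80 [ -5.01  -5.06 120.98]
100 [  0.79  -4.68 100.98]
120 [ 6.59 -4.3  80.98]
```

Call:
{"api": "step_arm", "payload": {
  "motion": [
    {"slide": [0, -4.5, 15], "dr": [0, 0, 0], "jaw": 40},
    {"slide": [0, -4.5, 40], "dr": [0, 0, 0], "jaw": 40},
    {"slide": [0, -4.5, 65], "dr": [0, 0, 0], "jaw": 40},
    {"slide": [0, -4.5, 90], "dr": [0, 0, 0], "jaw": 40},
    {"slide": [0, -4.5, 107], "dr": [0, 0, 0], "jaw": 40},
    {"slide": [0, -4.5, 114], "dr": [0, 0, 0], "jaw": 40},
    {"slide": [0, -4.5, 114], "dr": [0, 0, 0], "jaw": 20},
    {"slide": [0, -4.5, 114], "dr": [0, 0, 0], "jaw": 10}
  ]
}}

```text
clock: 5.2
position: [591.2, 369.3, 88.3]
ee_rot: [0.996, -0.093, 0.001, -0.001]
contact_force: [0.3, -1.4, 0.6]
gripper_width: 10.1
grasp_force: 0.1
```

Call:
{"api": "step_arm", "payload": {
  "motion": [
    {"slide": [0, 0, 0], "dr": [0, 0, 0], "jaw": 0},
    {"slide": [0, 0, 0], "dr": [0, 0, 0], "jaw": 0},
    {"slide": [0, 0, 0], "dr": [0, 0, 0], "jaw": 0},
    {"slide": [0, 0, 0], "dr": [0, 0, 0], "jaw": 0},
    {"slide": [0, 0, 0], "dr": [0, 0, 0], "jaw": 0},
    {"slide": [0, 0, 0], "dr": [0, 0, 0], "jaw": 0},
    {"slide": [0, 0, 0], "dr": [0, 0, 0], "jaw": 0},
    {"slide": [0, 0, 0], "dr": [0, 0, 0], "jaw": 0}
  ]
}}

```text
clock: 6.2
position: [591.2, 369.3, 88.4]
ee_rot: [0.996, -0.093, 0.001, -0.001]
contact_force: [-1.2, -0.0, 5.9]
gripper_width: 7.5
grasp_force: 59.5
```

Call:
{"api": "step_arm", "payload": {
  "motion": [
    {"slide": [0, 0, -8], "dr": [0, 0, 0], "jaw": 0},
    {"slide": [0, 0, -22], "dr": [0, 0, 0], "jaw": 0},
    {"slide": [0, 0, -40], "dr": [0, 0, 0], "jaw": 0},
    {"slide": [0, 0, -60], "dr": [0, 0, 0], "jaw": 0},
    {"slide": [0, 0, -80], "dr": [0, 0, 0], "jaw": 0},
    {"slide": [0, 0, -98], "dr": [0, 0, 0], "jaw": 0},
    {"slide": [0, 0, -108], "dr": [0, 0, 0], "jaw": 0},
    {"slide": [0, 0, -112], "dr": [0, 0, 0], "jaw": 0}
  ]
}}

```text
clock: 7.2
position: [590.5, 368.9, 199.8]
ee_rot: [0.996, -0.093, 0.0, -0.0]
contact_force: [0.2, 1.7, -0.5]
gripper_width: 7.6
grasp_force: 58.9
```

```bash
python3 - <<'E'
from h import *
s=arm.read_state(); im=optics.get_image("wrist"); cv2.imwrite("pics/w3.png",im)
print(s["clock"],s["position"],s["ee_rot"],s["contact_force"],s["grasp_force"],s["gripper_width"])
Rt=R.from_quat(s["ee_rot"]).as_matrix(); d=Rt.T@(np.array([585.7,-251.2,200])-s["position"]); print(d,np.degrees(np.arctan2(Rt[1,1],Rt[0,1])))
cv2.imwrite("pics/w3c.png",cv2.resize(im[150:330,220:420],None,fx=3.3,fy=3.3,interpolation=cv2.INTER_CUBIC))
E
```

```text
7.2 [590.54 368.88 199.84] [ 1.   -0.09  0.   -0.  ] [ 0.22  1.66 -0.47] 58.903754353523254 7.559606843935071
[110.47 610.18  -0.52] -100.70886637695352
```

View pics/w3c.png

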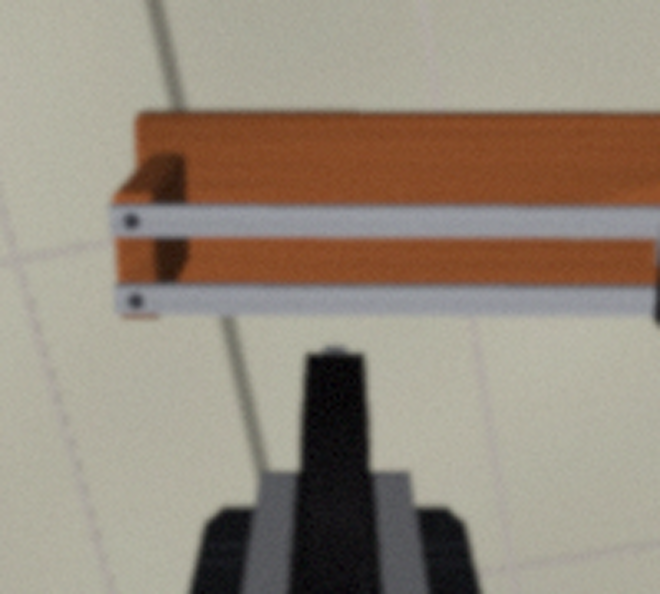

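The key is held square and centred between the pads, with its shoulder edge at about column 322, and the other keys are still on the rail. Now I carry it to the lock.

Call:
{"api": "step_arm", "payload": {
  "motion": [
    {"slide": [6, 30, 0], "dr": [0, 0, -0.3], "jaw": 0},
    {"slide": [16, 85, 0], "dr": [0, 0, -0.8], "jaw": 0},
    {"slide": [26, 145, 0], "dr": [0, 0, -1.3], "jaw": 0},
    {"slide": [37, 205, 0], "dr": [0, 0, -1.9], "jaw": 0},
    {"slide": [48, 265, 0], "dr": [0, 0, -2.5], "jaw": 0},
    {"slide": [59, 325, 0], "dr": [0, 0, -3.0], "jaw": 0},
    {"slide": [70, 385, 0], "dr": [0, 0, -3.5], "jaw": 0},
    {"slide": [80, 440, 0], "dr": [0, 0, -4.0], "jaw": 0}
  ]
}}

```text
clock: 8.25
position: [586.7, -80.5, 198.4]
ee_rot: [0.983, 0.186, -0.001, -0.0]
contact_force: [1.0, -0.3, 0.4]
gripper_width: 7.7
grasp_force: 58.9
```

Call:
{"api": "step_arm", "payload": {
  "motion": [
    {"slide": [-20, 50, 0], "dr": [0, 0, 0], "jaw": 0},
    {"slide": [-38, 95, 0], "dr": [0, 0, 0], "jaw": 0},
    {"slide": [-53, 131, 0], "dr": [0, 0, 0], "jaw": 0},
    {"slide": [-61, 152, 0], "dr": [0, 0, 5], "jaw": 0},
    {"slide": [-64.3, 160.5, 10], "dr": [0, 0, 0], "jaw": 0},
    {"slide": [-64.3, 160.5, 18], "dr": [0, 0, 0], "jaw": 0},
    {"slide": [-64.3, 160.5, 20], "dr": [0, 0, 0], "jaw": 0},
    {"slide": [-64.3, 160.5, 20], "dr": [0, 0, 0], "jaw": 0}
  ]
}}

```text
clock: 9.25
position: [585.8, -250.7, 179.0]
ee_rot: [0.983, 0.185, -0.0, -0.0]
contact_force: [0.0, 0.2, -0.0]
gripper_width: 7.1
grasp_force: 58.9
```

```bash
python3 - <<'E'
from h import *
s=arm.read_state(); im=optics.get_image("wrist"); cv2.imwrite("pics/w4.png",im)
Rt=R.from_quat(s["ee_rot"]).as_matrix(); d=Rt.T@(np.array([585.7,-251.2,104])-s["position"])
print(s["clock"],s["position"],s["joints"],s["grasp_force"],d,np.degrees(np.arctan2(Rt[1,1],Rt[0,1])),Rt[:,2])
C=cam("wrist",s); print(proj(C,[585.7,-251.2,104]))
cv2.imwrite("pics/w4c.png",cv2.resize(im[190:280,260:380],None,fx=6,fy=6,interpolation=cv2.INTER_CUBIC))
E
```

```text
9.25 [ 585.84 -250.7   179.  ] [-0.15  0.42  0.    0.   -1.15  2.09] 58.90091121196747 [-0.28  0.43 75.  ] -68.73260364498509 [-0. -0. -1.]
(np.float64(321.3071973410778), np.float64(244.71530177805613))
```

View pics/w4c.png

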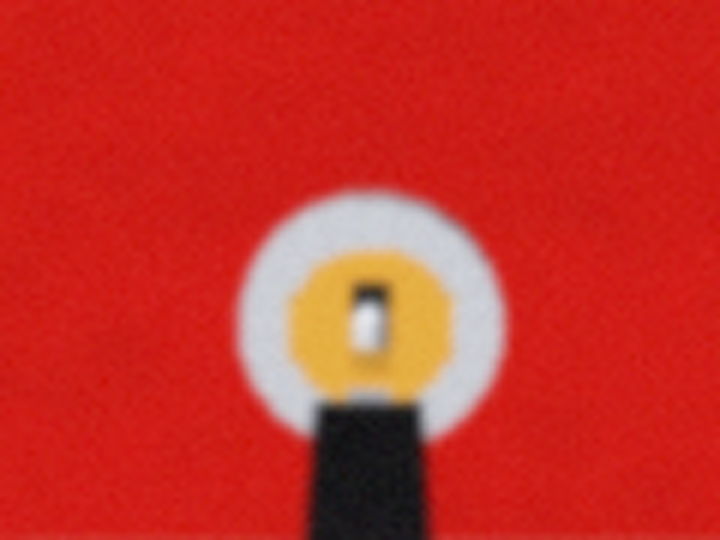

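The slot is at crop x≈370 (image 321.7,243.7). The key's shoulder is centred at 370.5 and the blade tip peeks out at 370, so they're lined up to within a fraction of a mm. I'll lower close to the face and check again.

Call:
{"api": "step_arm", "payload": {
  "motion": [
    {"slide": [0, 0, 4], "dr": [0, 0, 0], "jaw": 0},
    {"slide": [0, 0, 9], "dr": [0, 0, 0], "jaw": 0},
    {"slide": [0, 0, 14], "dr": [0, 0, 0], "jaw": 0},
    {"slide": [0, 0, 18], "dr": [0, 0, 0], "jaw": 0},
    {"slide": [0, 0, 20], "dr": [0, 0, 0], "jaw": 0},
    {"slide": [0, 0, 20], "dr": [0, 0, 0], "jaw": 0},
    {"slide": [0, 0, 20], "dr": [0, 0, 0], "jaw": 0},
    {"slide": [0, 0, 20], "dr": [0, 0, 0], "jaw": 0}
  ]
}}

```text
clock: 10.3
position: [585.9, -251.3, 159.3]
ee_rot: [0.983, 0.185, 0.0, 0.0]
contact_force: [-0.1, 0.5, -0.7]
gripper_width: 7.5
grasp_force: 58.9
```

```bash
python3 - <<'E'
from h import *
s=arm.read_state(); im0=optics.get_image("wrist"); cv2.imwrite("pics/w5.png",im0); im=im0.astype(int)
Rt=R.from_quat(s["ee_rot"]).as_matrix(); T=lambda p:Rt.T@(p-s["position"]); C=cam("wrist",s); zt=s["position"][2]
print(s["clock"],s["position"],s["contact_force"])
b,g,r=im[...,0],im[...,1],im[...,2]
cv2.imwrite("pics/w5c.png",cv2.resize(im0[210:285,270:370],None,fx=7,fy=7,interpolation=cv2.INTER_CUBIC))
dark=(im.max(2)<60)
for y in range(248,280,3):
    c=np.where(dark[y,300:345])[0]
    if len(c)>8: print(y,c[[0,-1]]+300, (c[0]+c[-1])/2+300, T(onz(C,((c[0]+c[-1])/2+300,y),zt-8.4)))
for y in range(228,262):
    w=np.clip(80-(r-b)[y,310:334],0,80)  # slot / blade = not gold
    print(y,(w*np.arange(310,334)).sum()/max(w.sum(),1),w.sum(), ''.join('#' if v>40 else '.' for v in w))
E
```

```text
10.3 [ 585.9  -251.35  159.32] [-0.06  0.47 -0.69]
260 [314 328] 321.0 [12.39  0.22  8.4 ]
263 [313 329] 321.0 [10.61  0.22  8.4 ]
266 [313 329] 321.0 [8.81 0.22 8.4 ]
269 [313 329] 321.0 [7.   0.22 8.4 ]
272 [313 329] 321.0 [5.18 0.21 8.4 ]
275 [313 329] 321.0 [3.36 0.21 8.4 ]
278 [312 329] 320.5 [ 1.52 -0.07  8.4 ]
228 0.0 0 ........................
229 320.2074074074074 405 ........######..........
230 320.30890538033395 1078 ....##############......
231 320.37129987129987 1554 .####################...
232 320.7979797979798 1782 #######################.
233 321.3560126582278 1896 ########################
234 321.5 1920 ########################
235 321.5 1920 ########################
236 321.5 1920 ########################
237 321.50679205851617 1914 ########################
238 321.7783191230207 1642 #########.##############
239 322.4972222222222 1080 #####...........########
240 323.2685950413223 726 ####..............######
241 325.7608200455581 439 #...................####
242 329.2241379310345 232 .....................###
243 332.6923076923077 78 .......................#
244 3
[... 197 characters left out ...]
3 ........#####...........
249 320.39904988123516 421 ........######..........
250 320.36301369863014 438 ........######..........
251 320.29596412556054 446 ........######..........
252 320.3090909090909 440 ........######..........
253 320.3568181818182 440 ........######..........
254 320.5232815964523 451 ........######..........
255 320.80903490759755 487 ........######..........
256 320.91586998087956 523 ........#######.........
257 321.0190476190476 630 ........#######.........
258 320.9424736337488 1043 ....###############.....
259 320.93344289235824 1217 ....###############.....
260 321.11217183770884 1257 ....###############.....
261 321.3105542900532 1317 ...#################....
```

View pics/w5c.png

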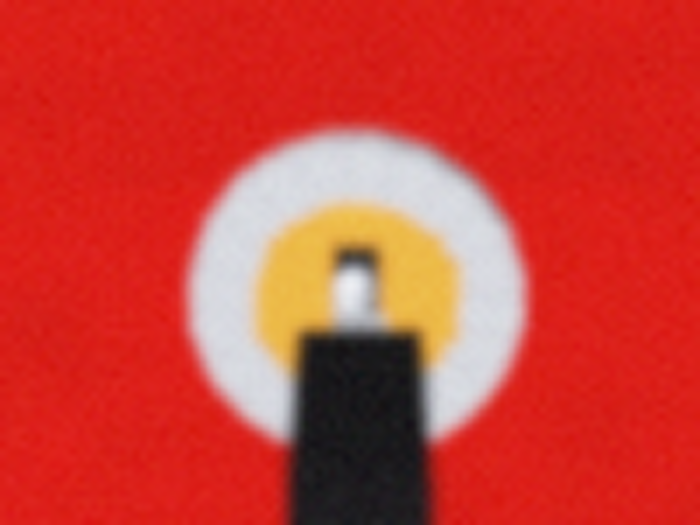

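```bash
python3 - <<'E'
from h import *
s=arm.read_state(); Rt=R.from_quat(s["ee_rot"]).as_matrix(); T=lambda p:Rt.T@(p-s["position"]); C=cam("wrist",s); zt=s["position"][2]
print(s["position"],"est lock in tool",T(np.array([585.7,-251.2,104])))
print("slot far end row245.7",T(onz(C,(320.4,245.7),104)))
for y in (254,255,257.5):
  for z in(8.4,40.4,48.4): print(y,T(onz(C,(320.9,y),zt-z)))
im=cv2.imread("pics/w5.png").astype(int)
near=np.zeros((480,640),np.uint8);sub=im[215:285,290:350]; near[215:285,290:350]=(sub[...,1]>80)
ct=max(cv2.findContours(near,0,1)[0],key=cv2.contourArea)[:,0]
ct=ct[ct[:,1]<262]; P=np.array([T(onz(C,p,104))[:2] for p in ct])
A=np.c_[2*P,np.ones(len(P))]; q=np.linalg.lstsq(A,(P**2).sum(1),rcond=None)[0]; print("ring",q[:2],np.sqrt(q[2]+q[:2]@q[:2]))
E
```

```text
[ 585.85 -251.35  159.29] est lock in tool [-0.1  -0.2  55.29]
slot far end row245.7 [ 5.39 -0.22 55.3 ]
254 [15.93  0.16  8.4 ]
254 [ 4.57  0.14 40.4 ]
254 [ 1.72  0.13 48.4 ]
255 [15.35  0.16  8.4 ]
255 [ 3.87  0.14 40.4 ]
255 [ 1.    0.13 48.4 ]
257.5 [13.87  0.16  8.4 ]
257.5 [ 2.13  0.14 40.4 ]
257.5 [-0.8   0.13 48.4 ]
ring [ 4.4  -0.24] 14.64769916656938
```

Call:
{"api": "step_arm", "payload": {
  "motion": [
    {"slide": [0, -0.4, 0], "dr": [0, 0, 0], "jaw": 0},
    {"slide": [0, -0.4, 2], "dr": [0, 0, 0], "jaw": 0},
    {"slide": [0, -0.4, 4], "dr": [0, 0, 0], "jaw": 0},
    {"slide": [0, -0.4, 6], "dr": [0, 0, 0], "jaw": 0},
    {"slide": [0, -0.4, 7.5], "dr": [0, 0, 0], "jaw": 0},
    {"slide": [0, -0.4, 9], "dr": [0, 0, 0], "jaw": 0},
    {"slide": [0, -0.4, 10], "dr": [0, 0, 0], "jaw": 0},
    {"slide": [0, -0.4, 10], "dr": [0, 0, 0], "jaw": 0}
  ]
}}

```text
clock: 11.35
position: [585.6, -250.9, 149.0]
ee_rot: [0.983, 0.185, -0.0, -0.0]
contact_force: [1.2, -0.2, 0.0]
gripper_width: 7.5
grasp_force: 58.9
```

Call:
{"api": "step_arm", "payload": {
  "motion": [
    {"slide": [0, 0, 1], "dr": [0, 0, 0], "jaw": 0},
    {"slide": [0, 0, 2.5], "dr": [0, 0, 0], "jaw": 0},
    {"slide": [0, 0, 4], "dr": [0, 0, 0], "jaw": 0},
    {"slide": [0, 0, 5.5], "dr": [0, 0, 0], "jaw": 0},
    {"slide": [0, 0, 7], "dr": [0, 0, 0], "jaw": 0},
    {"slide": [0, 0, 8.5], "dr": [0, 0, 0], "jaw": 0},
    {"slide": [0, 0, 10], "dr": [0, 0, 0], "jaw": 0},
    {"slide": [0, 0, 10], "dr": [0, 0, 0], "jaw": 0}
  ]
}}

```text
clock: 12.35
position: [585.8, -250.9, 138.9]
ee_rot: [0.983, 0.185, 0.0, -0.0]
contact_force: [0.5, 1.0, -0.7]
gripper_width: 7.5
grasp_force: 58.9
```

Call:
{"api": "step_arm", "payload": {
  "motion": [
    {"slide": [0, 0, 1.5], "dr": [0, 0.12, 0], "jaw": 0},
    {"slide": [0, 0, 2.5], "dr": [0, -0.12, 0], "jaw": 0},
    {"slide": [0, 0, 3.5], "dr": [0, 0.12, 0], "jaw": 0},
    {"slide": [0, 0, 4.5], "dr": [0, -0.12, 0], "jaw": 0},
    {"slide": [0, 0, 5.5], "dr": [0, 0.12, 0], "jaw": 0},
    {"slide": [0, 0, 6], "dr": [0, -0.12, 0], "jaw": 0},
    {"slide": [0, 0, 6.5], "dr": [0, 0.12, 0], "jaw": 0},
    {"slide": [0, 0, 6.5], "dr": [0, 0, 0], "jaw": 0}
  ]
}}

```text
clock: 13.35
position: [586.3, -251.5, 134.2]
ee_rot: [0.983, 0.185, 0.001, 0.001]
contact_force: [1.4, 0.7, 6.1]
gripper_width: 7.2
grasp_force: 59.7
```

Call:
{"api": "step_arm", "payload": {
  "motion": [
    {"slide": [0, 0, 0.5], "dr": [0, 0.15, 0], "jaw": 0},
    {"slide": [0, 0, 1], "dr": [0, -0.15, 0], "jaw": 0},
    {"slide": [0, 0, 1.5], "dr": [0, 0.15, 0], "jaw": 0},
    {"slide": [0, 0, 2], "dr": [0, -0.15, 0], "jaw": 0},
    {"slide": [0, 0, 2.5], "dr": [0, 0.15, 0], "jaw": 0},
    {"slide": [0, 0, 2.5], "dr": [0, -0.15, 0], "jaw": 0},
    {"slide": [0, 0, 2.5], "dr": [0, 0.15, 0], "jaw": 0},
    {"slide": [0, 0, 2.5], "dr": [0, 0, 0], "jaw": 0}
  ]
}}

```text
clock: 14.35
position: [585.6, -251.2, 130.1]
ee_rot: [0.983, 0.185, -0.001, 0.0]
contact_force: [1.8, -0.2, 1.3]
gripper_width: 7.3
grasp_force: 59.3
```

Call:
{"api": "step_arm", "payload": {
  "motion": [
    {"slide": [0, 0, 1], "dr": [0, 0.15, 0], "jaw": 0},
    {"slide": [0, 0, 2], "dr": [0, -0.15, 0], "jaw": 0},
    {"slide": [0, 0, 3], "dr": [0, 0.15, 0], "jaw": 0},
    {"slide": [0, 0, 4], "dr": [0, -0.15, 0], "jaw": 0},
    {"slide": [0, 0, 5], "dr": [0, 0.15, 0], "jaw": 0},
    {"slide": [0, 0, 5.5], "dr": [0, -0.15, 0], "jaw": 0},
    {"slide": [0, 0, 6], "dr": [0, 0.15, 0], "jaw": 0},
    {"slide": [0, 0, 6], "dr": [0, 0, 0], "jaw": 0}
  ]
}}

```text
clock: 15.35
position: [585.7, -251.0, 124.1]
ee_rot: [0.983, 0.184, -0.001, 0.0]
contact_force: [1.7, 1.1, 2.5]
gripper_width: 7.5
grasp_force: 59.2
```

Call:
{"api": "step_arm", "payload": {
  "motion": [
    {"slide": [0, 0, 1.5], "dr": [0, 0.15, 0], "jaw": 0},
    {"slide": [0, 0, 3], "dr": [0, -0.15, 0], "jaw": 0},
    {"slide": [0, 0, 4.5], "dr": [0, 0.15, 0], "jaw": 0},
    {"slide": [0, 0, 5.5], "dr": [0, -0.15, 0], "jaw": 0},
    {"slide": [0, 0, 6.5], "dr": [0, 0.15, 0], "jaw": 0},
    {"slide": [0, 0, 7.5], "dr": [0, -0.15, 0], "jaw": 0},
    {"slide": [0, 0, 8.5], "dr": [0, 0.15, 0], "jaw": 0},
    {"slide": [0, 0, 8.5], "dr": [0, 0, 0], "jaw": 0}
  ]
}}

```text
clock: 16.35
position: [586.6, -251.2, 116.5]
ee_rot: [0.983, 0.185, -0.0, 0.001]
contact_force: [1.6, 1.1, 3.8]
gripper_width: 6.9
grasp_force: 59.6
```

Call:
{"api": "step_arm", "payload": {
  "motion": [
    {"slide": [0, 0, 1], "dr": [0, 0.15, 0], "jaw": 0},
    {"slide": [0, 0, 2], "dr": [0, -0.15, 0], "jaw": 0},
    {"slide": [0, 0, 3], "dr": [0, 0.15, 0], "jaw": 0},
    {"slide": [0, 0, 4], "dr": [0, -0.15, 0], "jaw": 0},
    {"slide": [0, 0, 5], "dr": [0, 0.15, 0], "jaw": 0},
    {"slide": [0, 0, 5.5], "dr": [0, -0.15, 0], "jaw": 0},
    {"slide": [0, 0, 6], "dr": [0, 0.15, 0], "jaw": 0},
    {"slide": [0, 0, 6], "dr": [0, 0, 0], "jaw": 0}
  ]
}}

```text
clock: 17.35
position: [586.9, -251.4, 112.2]
ee_rot: [0.983, 0.185, -0.0, 0.002]
contact_force: [-0.7, 1.8, 12.7]
gripper_width: 7.3
grasp_force: 60.5
```

```bash
python3 - <<'E'
from h import *
s=arm.read_state(); im=optics.get_image("wrist"); cv2.imwrite("pics/w6.png",im)
print(s["clock"],s["position"],s["contact_force"],s["wrist_torque"],s["grasp_force"])
cv2.imwrite("pics/w6c.png",cv2.resize(im[200:350,230:410],None,fx=4,fy=4,interpolation=cv2.INTER_CUBIC))
E
```

```text
17.35 [ 586.95 -251.35  112.19] [-0.67  1.84 12.7 ] [0.53 0.11 0.  ] 60.45308768749237
```

View pics/w6c.png

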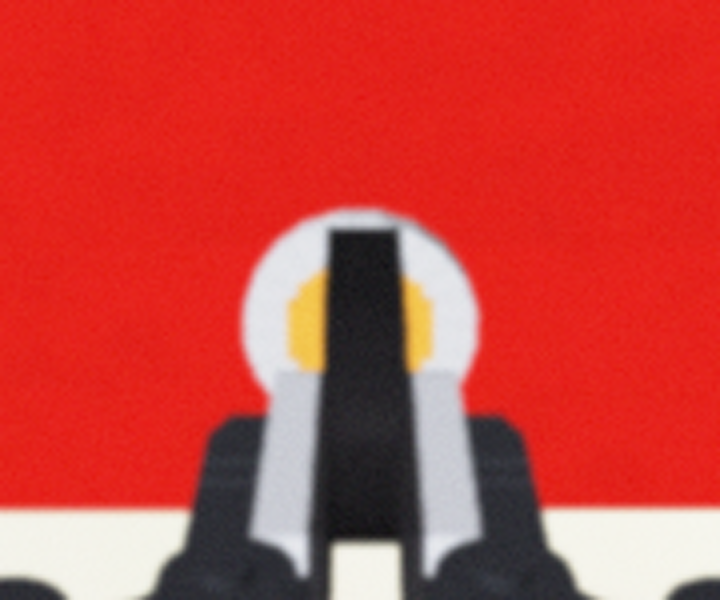

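The head sits on the lock face: TCP is at 112.2, against 112.4 predicted for home, with 12.7 N holding. One more gentle push with a rock to confirm, then the turn.

Call:
{"api": "step_arm", "payload": {
  "motion": [
    {"slide": [0, 0, 0.5], "dr": [0, 0.12, 0], "jaw": 0},
    {"slide": [0, 0, 1], "dr": [0, -0.12, 0], "jaw": 0},
    {"slide": [0, 0, 1.5], "dr": [0, 0.12, 0], "jaw": 0},
    {"slide": [0, 0, 1.5], "dr": [0, -0.12, 0], "jaw": 0},
    {"slide": [0, 0, 1.5], "dr": [0, 0.12, 0], "jaw": 0},
    {"slide": [0, 0, 1.5], "dr": [0, -0.12, 0], "jaw": 0},
    {"slide": [0, 0, 1.5], "dr": [0, 0, 0], "jaw": 0},
    {"slide": [0, 0, 1.5], "dr": [0, 0, 0], "jaw": 0}
  ]
}}

```text
clock: 18.4
position: [587.3, -251.6, 112.1]
ee_rot: [0.983, 0.186, -0.0, 0.002]
contact_force: [-1.9, 2.0, 17.9]
gripper_width: 7.6
grasp_force: 61.1
```

Call:
{"api": "step_arm", "payload": {
  "motion": [
    {"slide": [0, 0, -1], "dr": [0, 0, 0.5], "jaw": 0},
    {"slide": [0, 0, -1.5], "dr": [0, 0, 1.3], "jaw": 0},
    {"slide": [0, 0, -1.5], "dr": [0, 0, 2.1], "jaw": 0},
    {"slide": [0, 0, -1.5], "dr": [0, 0, 2.9], "jaw": 0},
    {"slide": [0, 0, -1.5], "dr": [0, 0, 3.7], "jaw": 0},
    {"slide": [0, 0, -1.5], "dr": [0, 0, 4.5], "jaw": 0},
    {"slide": [0, 0, -1.5], "dr": [0, 0, 5.3], "jaw": 0},
    {"slide": [0, 0, -1.5], "dr": [0, 0, 6], "jaw": 0}
  ]
}}

```text
clock: 19.4
position: [586.8, -251.8, 112.2]
ee_rot: [0.973, -0.231, -0.0, 0.002]
contact_force: [-1.2, -0.5, 12.5]
gripper_width: 7.6
grasp_force: 60.6
```

Call:
{"api": "step_arm", "payload": {
  "motion": [
    {"slide": [0, 0, 0], "dr": [0, 0, 0.8], "jaw": 0},
    {"slide": [0, 0, 0], "dr": [0, 0, 1.6], "jaw": 0},
    {"slide": [0, 0, 0], "dr": [0, 0, 2.4], "jaw": 0},
    {"slide": [0, 0, 0], "dr": [0, 0, 3.2], "jaw": 0},
    {"slide": [0, 0, 0], "dr": [0, 0, 4.0], "jaw": 0},
    {"slide": [0, 0, 0], "dr": [0, 0, 4.8], "jaw": 0},
    {"slide": [0, 0, 0], "dr": [0, 0, 5.5], "jaw": 0},
    {"slide": [0, 0, 0], "dr": [0, 0, 5.9], "jaw": 0}
  ]
}}

```text
clock: 20.4
position: [586.6, -251.9, 112.2]
ee_rot: [0.799, -0.601, 0.001, 0.002]
contact_force: [-1.3, 0.4, 15.1]
gripper_width: 7.3
grasp_force: 60.6
```

```bash
python3 - <<'E'
from h import *
s=arm.read_state(); im=optics.get_image("wrist"); cv2.imwrite("pics/w7.png",im)
Rt=R.from_quat(s["ee_rot"]).as_matrix()
print(s["clock"],s["position"],s["contact_force"],s["wrist_torque"],s["grasp_force"],s["gripper_width"],np.degrees(np.arctan2(Rt[1,1],Rt[0,1])))
cv2.imwrite("pics/w7c.png",cv2.resize(im[200:350,230:410],None,fx=4,fy=4,interpolation=cv2.INTER_CUBIC))
E
```

```text
20.4 [ 586.59 -251.92  112.18] [-1.25  0.36 15.05] [-0.1   0.47  0.12] 60.582059025764465 7.317993662651632 -163.89492236358817
```

View pics/w7c.png

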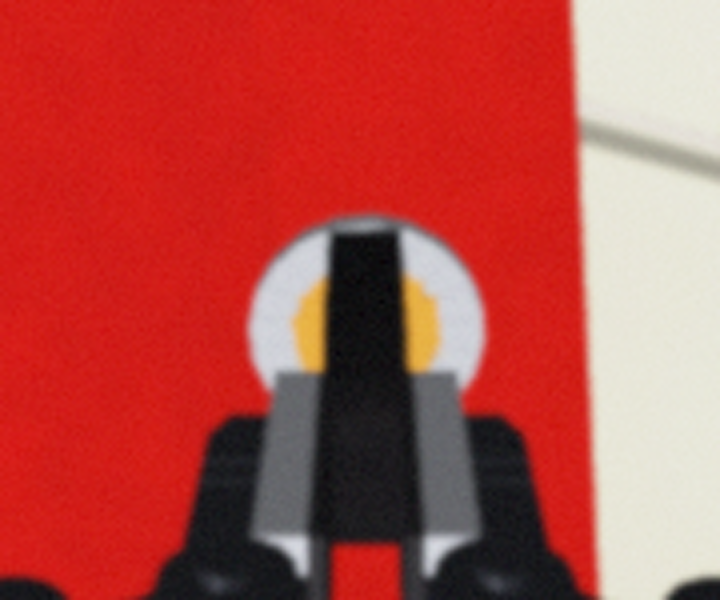

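Call:
{"api": "step_arm", "payload": {
  "motion": [
    {"slide": [0, 0, 0], "dr": [0, 0, 0.2], "jaw": 0},
    {"slide": [0, 0, 0], "dr": [0, 0, 0.4], "jaw": 0},
    {"slide": [0, 0, 0], "dr": [0, 0, 0.5], "jaw": 0},
    {"slide": [0, 0, 0], "dr": [0, 0, 0.5], "jaw": 0},
    {"slide": [0, 0, 0], "dr": [0, 0, 0.5], "jaw": 0},
    {"slide": [0, 0, 0], "dr": [0, 0, 0.5], "jaw": 0},
    {"slide": [0, 0, 0], "dr": [0, 0, 0.5], "jaw": 0},
    {"slide": [0, 0, 0], "dr": [0, 0, 0.5], "jaw": 0}
  ]
}}

```text
clock: 21.45
position: [586.6, -251.9, 112.2]
ee_rot: [0.778, -0.628, 0.001, 0.002]
contact_force: [-1.5, -0.3, 13.9]
gripper_width: 7.6
grasp_force: 60.6
```

```bash
python3 - <<'E'
from h import *
s=arm.read_state()
Rt=R.from_quat(s["ee_rot"]).as_matrix()
print(s["clock"],s["position"],s["contact_force"],s["wrist_torque"],s["grasp_force"],np.degrees(np.arctan2(Rt[1,1],Rt[0,1])))
E
```

```text
21.45 [ 586.63 -251.89  112.22] [-1.48 -0.31 13.88] [-0.06  0.53  0.21] 60.590829849243164 -167.75331930409138
```

The torque rose to 0.21 N m, more than the spring's 0.10, so the plug is at its stop. The key is home and gripped, so I'm handing in.

```bash
python3 -c "
from bench import arm
print(arm.job_done())"
```

```text
the job is handed in; nothing more can be done
None
```

I handed the job in with the sound key fully home, turned clockwise to its stop and still gripped at about 60 N. I left the two spoilt keys on the rail and touched nothing else, but the hand-in gave no verdict.

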